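# Take the ice chipper out of its safety stand

### The job

Take the ice chipper out of its safety stand: its wide pronged head is caught under the slotted guard plate, so turn it by the handle until the head lines up with the slot and draw it up and out without forcing it. Then lower it, prongs down, into the white crock, without dropping it in, and leave it standing or leaning there. Do not disturb the small bar things standing about.

Things in the scene. Friction and masses are not known exactly. Their poses are not given: they have to be found in the camera images.
- ice_chipper: Ice chipper, 175 mm long, 0.14-0.28 kg, hanging upright. Origin: middle of the prong tips (lowest end); z up to the handle end, x along the head's width. Flat pronged steel head 70 (x) x 8 mm (y), z 0-60 mm; shaft 12 mm thick, z 60-85; collar 40 mm across, z 85-91, resting on the guard plate; wooden handle 26 (x) x 18 mm (y), z 91-171, wide faces parallel to the head.
- chipper_grip (a point): Point on the handle's axis, 137 mm above the prong tips (52 mm above the guard plate's top at the start), axes as the chipper's: a good place to grip it across its 18 mm thickness (along y). At the start the head stands at 35 to 90 degrees to the slot, in either sense; half a turn looks the same. The head shows through the stand's open sides.
- stand: Safety stand, fixed: dark wooden foot 130 x 130 mm, four thin pillars, steel guard plate 130 x 130 mm, its top 120 mm and underside 110 mm above the worktop (corner nuts rise 4 mm more). Origin: centre of its underside, z up. The plate has one through slot in its middle, 90 mm long along the stand's x, 22 mm wide along y.
- slot (a point): Slot centre at the guard plate's top, axes as the stand's. The chipper hangs here by its collar, shaft in the slot's middle. The head's top is 15 mm below the plate's underside: it can be lifted up to 15 mm and turns freely about its axis, but comes out only with the head's width along the slot (within about 8 degrees).
- crock: Round white ceramic crock, open at the top, fixed to the worktop, 120 mm across the rim, 105 mm high, wall 5 mm, inner diameter 96 mm at the floor and 106 mm above. Origin: centre of its underside, z up.
- crock_in (a point): Centre of the crock's inner floor, 8 mm above the worktop.
- salt_cellar: Bystander: small white round salt cellar, 62 mm across, 36 mm high, origin at the centre of its underside.
- jigger: Bystander: brass hourglass-shaped jigger, 44 mm across, 80 mm high, origin at the centre of its underside.
- bottle_opener: Bystander: flat brass bottle opener lying down, 118 x 36 x 4 mm, origin at the centre of its underside.
- corkscrew: Bystander: folded corkscrew lying down, 29 x 112 x 11 mm, origin at the centre of its underside.

How it is judged:
By the outcome, as a careful person would: the job done as asked, in the order asked, and still so for the second after the job is handed in, with the robot touching nothing.
It also fails if it takes over 42 s, if anything falls off the work surface, if the arm or the gripper's body presses on something with over 40 N, if the wrist force passes 120 N, or if a joint passes its speed limit or range.

### The arm

A 6-joint arm with a two-finger parallel gripper is mounted at the origin on a cart in front of the work surface, level with it; the furniture and walls round the work are solid. World frame = base frame: x ahead of the robot, y to its left, z up, the work surface at z = 0. Lengths are in m, angles in rad, forces in N, time in s.
With the tool pointing down it reaches from about 0.275 to 0.875 m from the base axis. Payload 12.5 kg.
Tool frame: the origin (TCP) lies at the very end of the fingers, on their centre line; the grasp point (between the pads) lies 19 mm behind it; z points along the fingers, y is the line along which they close (so a half turn about z gives the same grasp; the last joint's range is limited). The gripper opens to 85 mm and grips with 20 to 120 N. Pads are 22 mm wide; open, the fingers measure 114 mm over their backs; the gripper's body (76 mm by 85 mm) begins 54 mm behind the grasp point. The pads swing forward as they close: fully open they stand 13 mm farther back than shut.
Start: joints at [-1.219, 0.351, 1.652, -0, 1.139, -0.085], TCP at [0.233, -0.498, 0.231] pointing down, gripper open.
Joint ranges: [-2.75, 2.75], [-0.79, 2.1], [0.01, 2.65], [-1.57, 4.71], [0.07, 3.14], [-2.87, 2.87]. Speed limits (rad/s): [2.22, 2.22, 2.79, 3.14, 3.14, 3.14].

### API

Orientations are given as [roll, pitch, yaw] about the fixed x, y, z axes, in that order (R = Rz(yaw) Ry(pitch) Rx(roll)).
In Python, from station import read_state, read_camera, calibration, close_job, outline_of, mark_of gives the robot as it stands.
- The arm moves only by the tool arm_command, never from a script. Its argument "targets" is a list that holds one entry, the list of rows, each a list of 5 numbers: the shift along the tool's x, y, z in m, then the turn about the tool's z in degrees, then the opening, from 0 (shut) to 1 (fully open). In form: [[[dx, dy, dz, yaw, claw], ...]]. A call has 1 to 12 rows; each row shifts and turns the commanded pose from where the row before left it, along the tool's axes as they then stand; what a row does not reach is not made up. A row lasts 1/10 s, in which the tool goes at most 50 mm and 8.59 degrees, less where a joint would pass 70% of its speed; a pose out of reach is approached as far as the arm can. A call with a gripper value outside its range is refused whole. The fingers move at their own pace and stop on an object; "squeeze" is the grip in N (left out, the last holds). Time passes only in rows, so rows that do not move let the fingers close. It gives the time, the measured TCP pose, the force, the opening and the grip force at its end, in the units of the state.
- read_state(): the state, without advancing time (a new reading comes with each control period).
- read_camera(name): name is "side" or "top"; returns the picture (480x640x3 uint8, blue, green, red); there is no depth.
- calibration(name): a dict with "camera_matrix" (3x3 intrinsics, pixels), "k1" (the pictures are not rectified: a ray, as slopes to the right and down, at radius r is drawn at 1 + k1 r^2 times it, then the intrinsics apply), "rvec" (rotation vector, rad) and "tvec" (3), from world to camera coordinates, as OpenCV has them. Camera axes: x right, y down, z forward; pixel columns grow to the right and rows downward; lengths in m; the calibration is good to about 2 mm. A picture is of the moment at which its call begins. calibration takes no time and is no camera call.
- close_job(): hands the job in; it is judged then, once.
Trained networks look in the newest picture that a camera, given by its name, has taken for a name from the list of things; names that differ only in an ending like _2 or _b are one class to them, and where a whole thing is asked for, a point or a joint stands for the part that bears it (a point fixed in the world has none). Each returns a list of dicts, best first, with "conf" (0 to 1); they miss things now and then, are a little off and sometimes report something else, mostly with a low value. They report only what shows in the picture. A call takes as long as a camera call.
- outline_of(camera, query): "pixels" (480x640 bool, what is visible of it) and "box" ([left, top, right, bottom] in pixels, round what is visible of it).
- mark_of(camera, query): "pixel" ([column, row] in pixels: a listed point, or the origin of a listed thing).
The state is a dict: "clock": time; "joints": joint angles; "dq": joint speeds; "joint_torque": joint torques, N m; "tool_pos": TCP position; "eef_rot": TCP orientation; "ft_force": force on the tool from outside, world axes, zero at the start; "moment": the same for the moment, N m; "finger_gap": opening from 0.0 (shut) to 1.0 (fully open); "finger_force": force on a finger pad.
Only numpy, scipy, OpenCV 4.12 (cv2) and the standard library are available. Lean on these libraries where they do the work, as an engineer would, in place of code of your own. Each camera call takes 0.05 s, during which the arm holds its last target. There are 200 camera calls.

## Working session

There is one attempt and no reset: what is moved stays moved. The work goes in short steps, Python scripts to look and compute and a tool call to move; the robot and the scene stay as the last step left them, time stands still between calls to the robot, and variables do not carry over. Pictures are saved under pics/ and viewed, at most 10 in all, crops included, and the job is handed in when it is done.

Besides the shell and the picture viewer there is one more tool, called after "Emit:" in YAML: its name, and indented under it one key for each argument. arm_command: Moves the arm, as the interface text tells. Its arguments: {"type":"object","properties":{"targets":{"type":"array","items":{"type":"array","items":{"type":"array","items":{"type":"number"}}}},"squeeze":{"type":"number"}},"required":["targets"]}

```bash
mkdir -p pics
cat > h.py <<'E'
import numpy as np, cv2
from station import *
def cal(n):
    c=calibration(n); R=cv2.Rodrigues(np.array(c["rvec"],float))[0]
    return np.array(c["camera_matrix"]),c["k1"],R,np.array(c["tvec"],float).ravel()
def proj(n,P):
    K,k,R,t=cal(n); p=np.atleast_2d(P)@R.T+t; s=p[:,:2]/p[:,2:]; s=s*(1+k*(s**2).sum(1,keepdims=True))
    return s@K[:2,:2].T+K[:2,2]
def ray(n,px):
    K,k,R,t=cal(n); u=cv2.undistortPoints(np.array([[px]],float),K,np.array([k,0,0,0,0.]))[0,0]
    return -R.T@t, R.T@np.array([u[0],u[1],1])
def atz(n,px,z):
    o,d=ray(n,px); return o+d*(z-o[2])/d[2]
def tri(a,pa,b,pb):
    o1,d1=ray(a,pa);o2,d2=ray(b,pb)
    s=np.linalg.lstsq(np.c_[d1,-d2],o2-o1,rcond=None)[0]
    p,q=o1+s[0]*d1,o2+s[1]*d2
    return (p+q)/2,np.linalg.norm(p-q)
E
python3 - <<'E'
from h import *
np.set_printoptions(precision=4,suppress=True)
s=read_state();print(s["tool_pos"],s["eef_rot"],s["clock"])
for n in("side","top"):
    cv2.imwrite(f"pics/{n}0.png",read_camera(n)); K,k,R,t=cal(n);print(n,-R.T@t,R[2],K[0,0],k)
    for q in["chipper_grip","ice_chipper","stand","slot","crock","crock_in","salt_cellar","jigger","bottle_opener","corkscrew"]:
        z=dict(chipper_grip=.172,slot=.12,ice_chipper=.035,crock_in=.008).get(q,0)
        for m in mark_of(n,q)[:1]: print(n,q,m["conf"],np.array(m["pixel"]),atz(n,m["pixel"],z))
E
```

```text
[ 0.2326 -0.498   0.2307] [-3.1404 -0.0001  0.4368] 0.0
side [-0.0879  0.7126  1.0101] [ 0.4381 -0.5617 -0.7018] 525.8049539654658 0.03663191338479194
side chipper_grip 0.75 [401.8 197.8] [ 0.3784 -0.2078  0.172 ]
side ice_chipper 0.93 [395.8 218.6] [ 0.42  -0.271  0.035]
side stand 0.77 [397.4 226.4] [ 0.417  -0.2811  0.    ]
side slot 0.6 [402.8 197.4] [ 0.4062 -0.2679  0.12  ]
side crock 0.88 [275.1 313.3] [0.4844 0.1629 0.    ]
side crock_in 0.89 [275.9 313.4] [0.4782 0.1663 0.008 ]
side salt_cellar 0.9 [337.5 284.3] [ 0.421  -0.0035  0.    ]
side jigger 0.8 [311.2 268.9] [ 0.5069 -0.0038  0.    ]
top [0.2434 0.0232 1.1652] [ 0.2024 -0.0191 -0.9791] 450.9214036339573 -0.025800888180344442
top chipper_grip 0.68 [444.6 251.2] [ 0.406  -0.2641  0.172 ]
top ice_chipper 0.85 [432.2 259.9] [ 0.4088 -0.269   0.035 ]
top stand 0.73 [431.6 261.4] [ 0.4101 -0.276   0.    ]
top slot 0.56 [438.1 252.6] [ 0.4125 -0.2633  0.12  ]
top crock 0.67 [260.3 247.2] [0.486  0.1691 0.    ]
top crock_in 0.74 [261.4 248.2] [0.4814 0.1653 0.008 ]
top salt_cellar 0.7 [329.5 267. ] [ 0.4181 -0.008   0.    ]
top jigger 0.56 [326.5 229.2] [ 0.5198 -0.0089  0.    ]
top bottle_opener 0.61 [166.5 256.1] [0.483  0.4165 0.    ]
top corkscrew 0.56 [484.5 234.7] [ 0.4694 -0.4263  0.    ]
```

Run:
```python
import cv2
a=cv2.imread("pics/side0.png");b=cv2.imread("pics/top0.png")
f=lambda i,x,y:cv2.resize(i[y:y+150,x:x+100],(400,600),interpolation=cv2.INTER_CUBIC)
cv2.imwrite("pics/c0.png",cv2.hconcat([f(a,350,130),f(b,390,185)]))
```

```text
(no output)
```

View pics/side0.png

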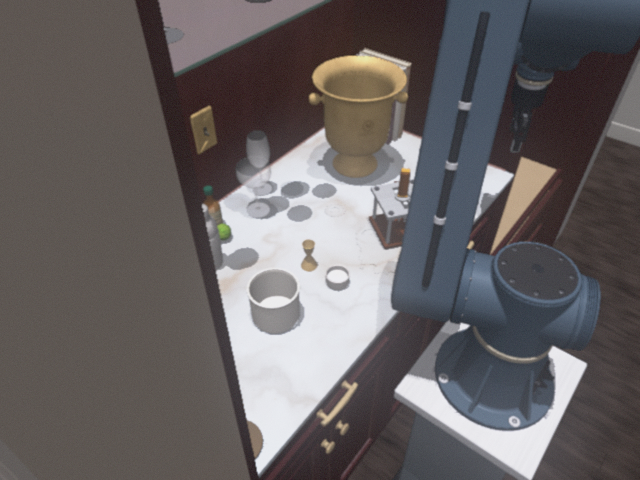

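View pics/c0.png

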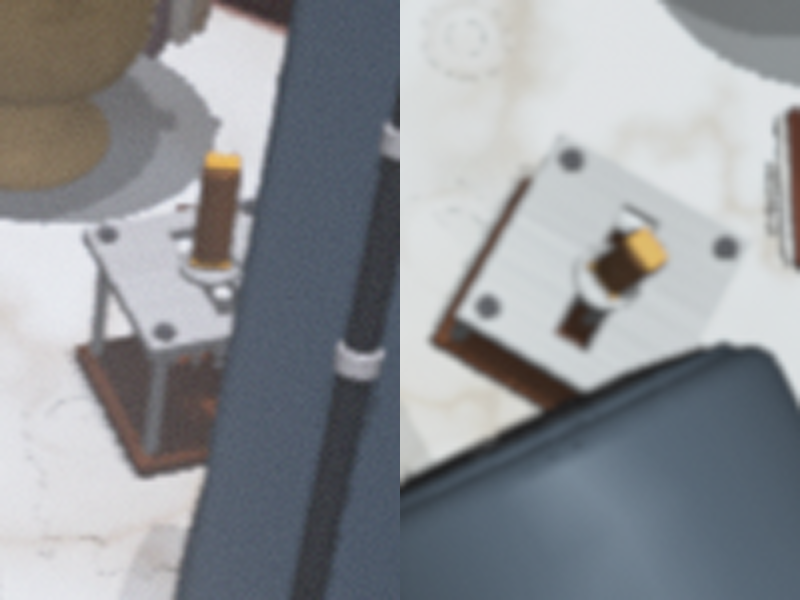

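Run:
```python
from h import *
np.set_printoptions(precision=4,suppress=True)
b=cv2.imread("pics/top0.png")
N=[atz("top",p,.124)for p in[(433,225),(471.75,247),(412,261.75)]]
print("nuts",N,"centre",(N[1]+N[2])/2)
e=N[0]-N[2];print("lens",[np.linalg.norm(N[0]-x) for x in N[1:]],"dir a",np.degrees(np.arctan2(e[1],e[0])))
e=N[0]-N[1];print("dir b",np.degrees(np.arctan2(e[1],e[0])))
A,B=atz("top",(450,238.7),.12),atz("top",(433.75,268.75),.12);e=A-B
print("slot",A,B,(A+B)/2,np.linalg.norm(e),np.degrees(np.arctan2(e[1],e[0])))
# rectified views: plane z=.21 and plane z=.12, 0.25 mm.. 
def rect(z,c,h,n):
    g=np.linspace(-h,h,n); X,Y=np.meshgrid(c[1]-g,c[0]-g) # rows: x decreasing, cols: y decreasing
    p=proj("top",np.c_[Y.ravel(),X.ravel(),np.full(X.size,z)]).astype(np.float32).reshape(n,n,2)
    return cv2.remap(b,p[...,0],p[...,1],cv2.INTER_CUBIC)
im=cv2.hconcat([rect(.21,(.411,-.266),.03,400),rect(.12,(.411,-.266),.08,400)])
cv2.imwrite("pics/r0.png",im)
h=cv2.cvtColor(im[:,:400],cv2.COLOR_BGR2HSV)
m=((h[...,0]>12)&(h[...,0]<32)&(h[...,1]>110)&(h[...,2]>140)).astype(np.uint8)
c=max(cv2.findContours(m,0,2)[0],key=cv2.contourArea);r=cv2.minAreaRect(c)
px=r[0];print("handle top",.411+.03-px[1]*.06/399,-.266+.03-px[0]*.06/399,np.array(r[1])*.15,r[2])
bp=cv2.boxPoints(r);print(bp)
```

```text
nuts [array([ 0.4792, -0.2592,  0.124 ]), array([ 0.4184, -0.3436,  0.124 ]), array([ 0.3955, -0.1982,  0.124 ])] centre [ 0.407  -0.2709  0.124 ]
lens [np.float64(0.10399695197414004), np.float64(0.10361218348415802)] dir a -36.069145835749296
dir b 54.23483187966778
slot [ 0.4435 -0.2962  0.12  ] [ 0.3752 -0.2479  0.12  ] [ 0.4093 -0.272   0.12  ] 0.08359702560176019 -35.291553480629005
handle top 0.4079150721040883 -0.2680294740146264 [21.4527 13.2409] 60.101104736328125
[[139.0888 180.0239]
 [215.613  136.0225]
 [286.9032 260.0056]
 [210.379  304.007 ]]
```

View pics/r0.png

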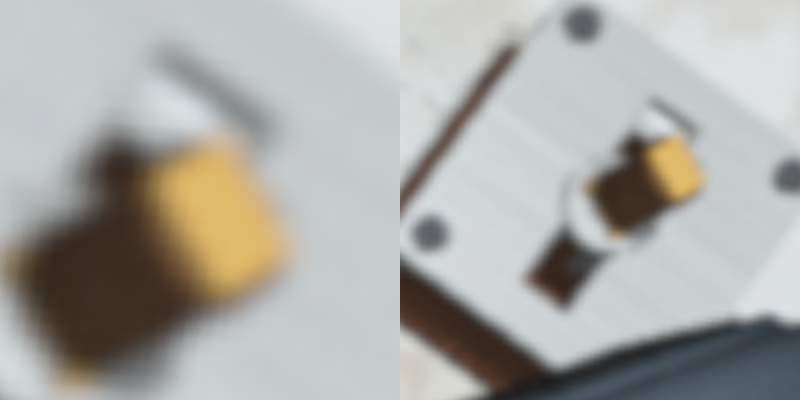

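Emit:
arm_command:
  targets:
    - [[0, 0, -0.02, -5, 1], [0.0265, -0.011, 0, 0, 1], [0.0265, -0.011, 0, 0, 1], [0.0265, -0.011, 0, 0, 1], [0.0265, -0.011, 0, 0, 1], [0.0265, -0.011, 0, 0, 1], [0.0265, -0.011, 0, 0, 1], [0.0265, -0.011, 0, 0, 1], [0.0265, -0.011, 0, 0, 1], [0.0265, -0.011, 0, 0, 1], [0.0265, -0.011, 0, 0, 1], [0, 0, 0, 0, 1]]
  squeeze: 40

```text
clock: 2.3
tool_pos: [0.4084, -0.2685, 0.2514]
eef_rot: [-3.142, -0.001, 0.527]
ft_force: [-0.2, -0.7, -0.5]
finger_gap: 0.996
finger_force: 0.0
```

Run:
```python
from h import *
a=read_camera("side");b=read_camera("top");s=read_state()
print(s["tool_pos"],s["eef_rot"],s["clock"])
for P in [(.4075,-.2705,.206),(.4075,-.2705,.126)]: print(proj("side",P),proj("top",P))
for n in("side","top"):
    for q in("slot","chipper_grip","stand"): print(n,q,[(round(m["conf"],2),m["pixel"]) for m in mark_of(n,q)[:1]])
f=lambda i,x,y:cv2.resize(i[y:y+150,x:x+100],(400,600),interpolation=cv2.INTER_CUBIC)
cv2.imwrite("pics/c1.png",cv2.hconcat([f(a,350,130),f(b,390,185)]))
```

```text
[ 0.40718716 -0.27030531  0.25132381] [3.14148356e+00 1.59962218e-04 5.25349049e-01] 2.4
[[406.58668578 170.37553993]] [[451.52988941 247.41061577]]
[[403.13378414 194.94717941]] [[442.05081337 253.98084043]]
side slot [(0.68, [403.9, 197.8])]
side chipper_grip []
side stand [(0.57, [398.0, 227.6])]
top slot [(0.76, [443.6, 249.1])]
top chipper_grip [(0.51, [264.0, 250.4])]
top stand [(0.65, [431.1, 261.8])]
```

View pics/c1.png

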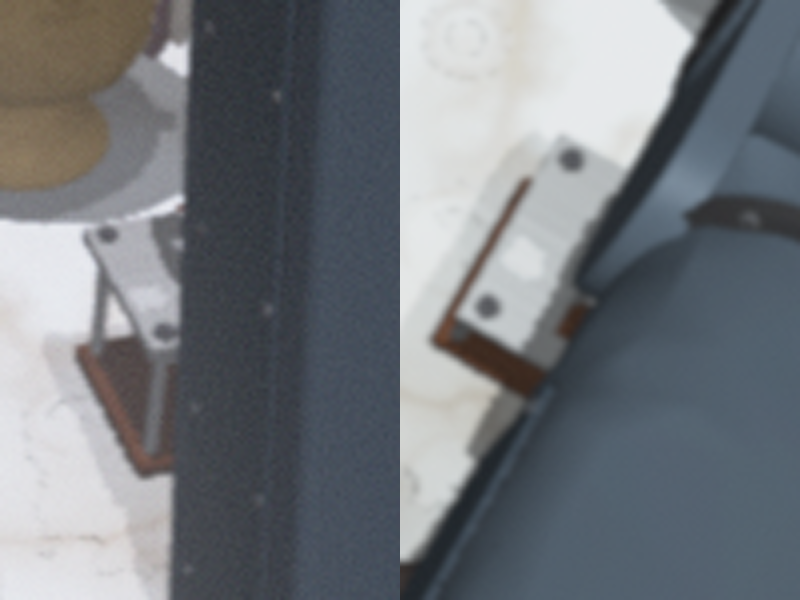

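Emit:
arm_command:
  targets:
    - [[0, 0, 0.025, 0, 1], [0, 0, 0.025, 0, 1], [0, 0, 0.025, 0, 1], [0, 0, 0.023, 0, 1], [0, 0, 0, 0, 1], [0, 0, 0, 0, 0.4], [0, 0, 0, 0, 0.4]]

```text
clock: 3.4
tool_pos: [0.4076, -0.2711, 0.1546]
eef_rot: [3.14, -0.001, 0.524]
ft_force: [-1.0, 0.1, 0.9]
finger_gap: 0.689
finger_force: 0.0
```

Emit:
arm_command:
  targets:
    - [[0, 0, 0, 0, 0], [0, 0, 0, 0, 0], [0, 0, 0, 0, 0], [0, 0, 0, 0, 0], [0, 0, 0, 0, 0], [0, 0, 0, 0, 0], [0, 0, 0, 0, 0]]
  squeeze: 40

```text
clock: 4.1
tool_pos: [0.4072, -0.2706, 0.1539]
eef_rot: [3.141, -0.0, 0.524]
ft_force: [-1.4, 1.7, 7.1]
finger_gap: 0.205
finger_force: 39.6
```

Emit:
arm_command:
  targets:
    - [[0, 0, -0.003, 0, 0], [0, 0, -0.004, 0, 0], [0, 0, 0, 6.55, 0], [0, 0, 0, 6.55, 0], [0, 0, 0, 6.55, 0], [0, 0, 0, 6.55, 0], [0, 0, 0, 6.55, 0]]
  squeeze: 50

```text
clock: 4.8
tool_pos: [0.407, -0.2705, 0.1604]
eef_rot: [-3.142, 0.0, -0.052]
ft_force: [0.2, 0.6, -2.5]
finger_gap: 0.209
finger_force: 48.7
```

Emit:
arm_command:
  targets:
    - [[0, 0, 0, 6.55, 0], [0, 0, 0, 6.55, 0], [0, 0, 0, 6.55, 0], [0, 0, 0, 6.55, 0], [0, 0, 0, 6.55, 0], [0, 0, 0, 0, 0], [0, 0, 0, 0, 0]]

```text
clock: 5.5
tool_pos: [0.4071, -0.2705, 0.1604]
eef_rot: [3.142, 0.0, -0.616]
ft_force: [-0.3, -0.3, -1.9]
finger_gap: 0.204
finger_force: 48.7
```

Run:
```python
from h import *
a=read_camera("side");b=read_camera("top");s=read_state()
print(s["tool_pos"],s["eef_rot"],s["clock"],s["ft_force"],s["moment"],s["finger_gap"])
f=lambda i,x,y:cv2.resize(i[y:y+150,x:x+100],(400,600),interpolation=cv2.INTER_CUBIC)
cv2.imwrite("pics/c2.png",cv2.hconcat([f(a,350,130),f(b,390,185)]))
```

```text
[ 0.4070666  -0.27048341  0.16033271] [ 3.14159162e+00  3.11346977e-05 -6.16570700e-01] 5.6 [-0.90376321  0.70616445 -1.80057408] [ 0.0062015  0.0165899 -0.0669941] 0.20489627418369355
```

View pics/c2.png

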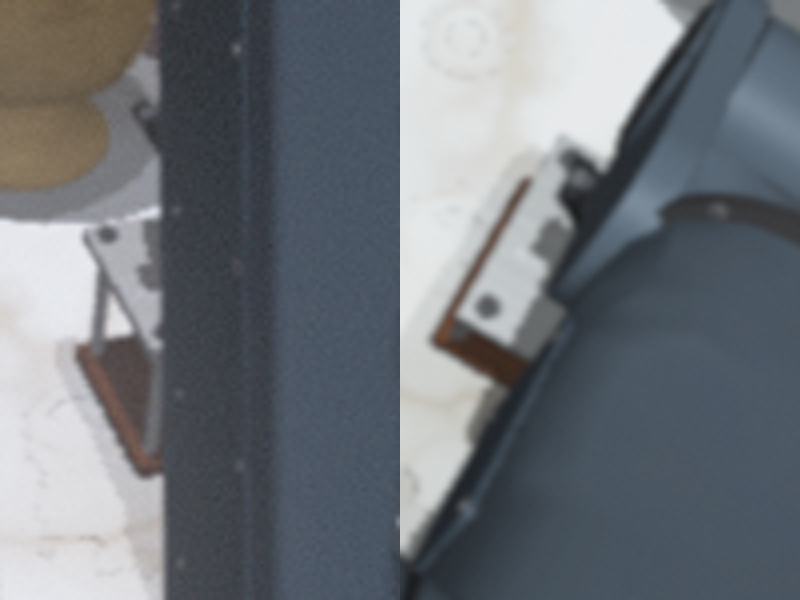

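Emit:
arm_command:
  targets:
    - [[0, 0, -0.004, 0, 0], [0, 0, -0.004, 0, 0], [0, 0, -0.003, 0, 0], [0, 0, -0.003, 0, 0], [0, 0, 0, 0, 0]]

```text
clock: 6.1
tool_pos: [0.4072, -0.2706, 0.1748]
eef_rot: [3.142, -0.001, -0.619]
ft_force: [0.3, 0.6, -2.6]
finger_gap: 0.208
finger_force: 48.7
```

Emit:
arm_command:
  targets:
    - [[0, 0, -0.006, 0, 0], [0, 0, -0.006, 0, 0], [0, 0, -0.006, 0, 0], [0, 0, -0.006, 0, 0], [0, 0, -0.006, 0, 0], [0, 0, 0, 0, 0]]

```text
clock: 6.7
tool_pos: [0.4074, -0.2708, 0.2052]
eef_rot: [3.141, -0.001, -0.619]
ft_force: [0.2, -0.7, -1.1]
finger_gap: 0.204
finger_force: 48.7
```

Emit:
arm_command:
  targets:
    - [[0, 0, -0.01, 0, 0], [0, 0, -0.01, 0, 0], [0, 0, -0.01, 0, 0], [0, 0, -0.015, 0, 0], [0, 0, -0.02, 0, 0], [0, 0, -0.015, 0, 0], [0, 0, 0, 0, 0]]

```text
clock: 7.4
tool_pos: [0.4077, -0.271, 0.2866]
eef_rot: [3.141, -0.004, -0.619]
ft_force: [0.4, 0.6, -1.6]
finger_gap: 0.207
finger_force: 48.8
```

Emit:
arm_command:
  targets:
    - [[-0.007, -0.014, 0, 0, 0], [-0.0138, -0.0285, 0, 0, 0], [-0.0138, -0.0285, 0, 0, 0], [-0.0138, -0.0285, 0, 0, 0], [-0.0138, -0.0285, 0, 0, 0], [-0.0138, -0.0285, 0, 0, 0], [-0.0138, -0.0285, 0, 0, 0], [-0.0138, -0.0285, 0, 0, 0], [-0.0138, -0.0285, 0, 0, 0], [-0.0138, -0.0285, 0, 0, 0], [-0.0138, -0.0285, 0, 0, 0], [-0.0138, -0.0285, 0, 0, 0]]

```text
clock: 8.6
tool_pos: [0.467, 0.0904, 0.2835]
eef_rot: [3.141, 0.001, -0.619]
ft_force: [0.6, 0.1, -1.1]
finger_gap: 0.205
finger_force: 49.0
```

Emit:
arm_command:
  targets:
    - [[-0.0138, -0.0285, 0, 0, 0], [-0.0138, -0.0285, 0, 0, 0], [-0.007, -0.0145, 0, 0, 0], [0, 0, 0, 0, 0], [0, 0, 0, 0, 0]]

```text
clock: 9.1
tool_pos: [0.4806, 0.1664, 0.2838]
eef_rot: [3.14, 0.001, -0.619]
ft_force: [0.2, -0.2, -1.5]
finger_gap: 0.205
finger_force: 49.2
```

Run:
```python
from h import *
np.set_printoptions(precision=4,suppress=True)
a=read_camera("side");b=read_camera("top");s=read_state()
print(s["tool_pos"],s["eef_rot"],s["clock"],s["ft_force"],s["finger_gap"])
for n in("side","top"):
    for q,z in(("crock",0),("crock_in",.008),("ice_chipper",s["tool_pos"][2]-.1185)):
        for m in mark_of(n,q)[:1]: print(n,q,m["conf"],m["pixel"],atz(n,m["pixel"],z))
f=lambda i,x,y:cv2.resize(i[y:y+150,x:x+100],(400,600),interpolation=cv2.INTER_CUBIC)
cv2.imwrite("pics/c3.png",cv2.hconcat([f(a,235,200),f(b,200,180)]))
```

```text
[0.4809 0.1658 0.2841] [ 3.141   0.0002 -0.6199] 9.2 [-0.2492  0.4392 -0.3054] 0.20570512301886235
side crock 0.74 [275.4, 314.9] [0.4806 0.1661 0.    ]
top crock 0.47 [261.3, 250.2] [0.4777 0.1669 0.    ]
```

View pics/c3.png

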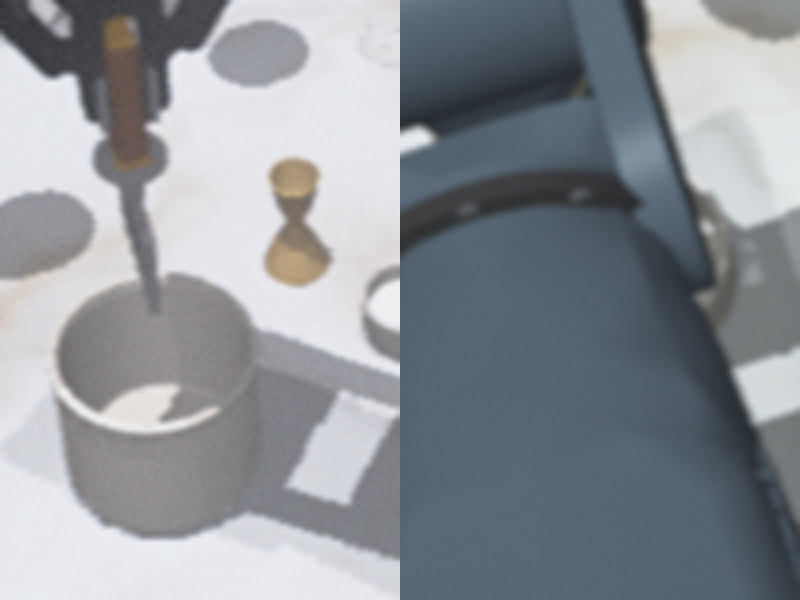

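Emit:
arm_command:
  targets:
    - [[0, -0.007, 0.01, 0, 0], [0, -0.007, 0.015, 0, 0], [0, 0, 0.02, 0, 0], [0, 0, 0.02, 0, 0], [0, 0, 0.02, 0, 0], [0, 0, 0.02, 0, 0], [0, 0, 0.015, 0, 0], [0, 0, 0.01, 0, 0], [0, 0, 0.01, 0, 0], [0, 0, 0, 0, 0], [0, 0, 0, 0, 0]]

```text
clock: 10.6
tool_pos: [0.4895, 0.1782, 0.1446]
eef_rot: [-3.141, -0.0, -0.619]
ft_force: [0.0, -1.1, -1.5]
finger_gap: 0.205
finger_force: 49.2
```

Emit:
arm_command:
  targets:
    - [[0, 0, 0.004, 0, 0], [0, 0, 0.003, 0, 0], [0, 0, 0.003, 0, 0], [0, 0, 0.002, 0, 0], [0, 0, 0, 0, 0], [0, 0, 0, 0, 0]]

```text
clock: 11.2
tool_pos: [0.4893, 0.1781, 0.1323]
eef_rot: [3.142, 0.0, -0.619]
ft_force: [-0.1, 0.4, -1.6]
finger_gap: 0.208
finger_force: 49.2
```

Emit:
arm_command:
  targets:
    - [[0, 0, 0.002, 0, 0], [0, 0, 0.001, 0, 0], [0, 0, 0.001, 0, 0], [0, 0, 0, 0, 0], [0, 0, 0, 0, 0]]

```text
clock: 11.7
tool_pos: [0.4893, 0.1781, 0.1283]
eef_rot: [3.142, 0.0, -0.619]
ft_force: [0.2, 0.4, -0.5]
finger_gap: 0.197
finger_force: 49.2
```

Emit:
arm_command:
  targets:
    - [[0, 0, 0.001, 0, 0], [0, 0, 0, 0, 0], [0, 0, 0, 0, 0]]

```text
clock: 12.0
tool_pos: [0.4892, 0.1781, 0.1273]
eef_rot: [3.142, 0.0, -0.619]
ft_force: [-0.3, -0.5, -1.7]
finger_gap: 0.203
finger_force: 49.2
```

Emit:
arm_command:
  targets:
    - [[0, 0, 0.001, 0, 0], [0, 0, 0.0005, 0, 0], [0, 0, 0, 0, 0], [0, 0, 0, 0, 0]]

```text
clock: 12.4
tool_pos: [0.4896, 0.1783, 0.1269]
eef_rot: [-3.141, -0.001, -0.619]
ft_force: [-3.0, -0.1, 11.1]
finger_gap: 0.202
finger_force: 51.1
```

Emit:
arm_command:
  targets:
    - [[0, 0, -0.0008, 0, 0], [0, 0, 0, 0, 0.1], [0, 0, 0, 0, 0.25], [0, 0, 0, 0, 0.3], [0, 0, 0, 0, 0.35], [0, 0, 0, 0, 0.4], [0, 0, 0, 0, 0.45], [0, 0, 0, 0, 0.5], [0, 0, 0, 0, 0.5], [0, 0, 0, 0, 0.5]]
  squeeze: 20

```text
clock: 13.4
tool_pos: [0.4893, 0.1781, 0.1266]
eef_rot: [-3.142, -0.0, -0.619]
ft_force: [-0.2, -0.3, 1.3]
finger_gap: 0.497
finger_force: 0.0
```

Run:
```python
from h import *
a=read_camera("side");s=read_state()
print(s["tool_pos"],s["clock"],s["ft_force"],s["finger_gap"])
cv2.imwrite("pics/c4.png",cv2.resize(a[200:350,220:340],(640,800)[::1] if 0 else (480,600),interpolation=cv2.INTER_CUBIC))
```

```text
[0.48927632 0.17809615 0.12661044] 13.45 [ 0.55984957 -0.66513137  0.39557297] 0.49510479156744486
```

View pics/c4.png

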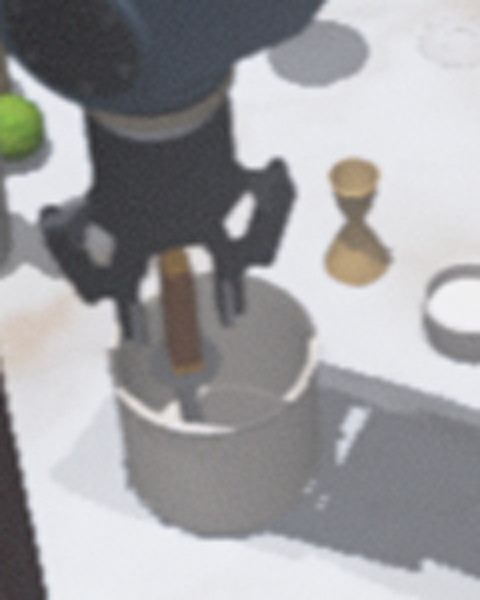

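Emit:
arm_command:
  targets:
    - [[0, 0, 0, 0, 0.7], [0, 0, 0, 0, 0.9], [0, 0, 0, 0, 0.9], [0, 0, -0.005, 0, 0.9], [0, 0, -0.015, 0, 0.9], [0, 0, -0.02, 0, 0.9], [0, 0, -0.02, 0, 0.9], [0, 0, -0.02, 0, 0.9], [0, 0, -0.02, 0, 0.9], [0, 0, -0.03, 0, 0.9], [0, 0, -0.03, 0, 0.9]]

```text
clock: 14.55
tool_pos: [0.489, 0.178, 0.288]
eef_rot: [3.141, 0.0, -0.619]
ft_force: [-0.1, 0.2, -0.8]
finger_gap: 0.902
finger_force: 0.0
```

Emit:
arm_command:
  targets:
    - [[0.02, 0.01, 0, 0, 0.9], [0.03, 0.02, 0, 0, 0.9], [0.03, 0.03, 0, 0, 0.9], [0.03, 0.03, 0, 0, 0.9], [0.03, 0.03, 0, 0, 0.9], [0.03, 0.03, 0, 0, 0.9], [0, 0, 0, 0, 0.9], [0, 0, 0, 0, 0.9], [0, 0, 0, 0, 0.9], [0, 0, 0, 0, 0.9]]

```text
clock: 15.55
tool_pos: [0.5406, -0.0417, 0.2868]
eef_rot: [-3.141, 0.0, -0.618]
ft_force: [-0.1, 0.3, 0.1]
finger_gap: 0.896
finger_force: 0.0
```

Run:
```python
from h import *
a=read_camera("side");s=read_state()
print(s["tool_pos"],s["clock"],s["ft_force"])
cv2.imwrite("pics/c5.png",a)
```

```text
[ 0.54058527 -0.04173691  0.28675447] 15.6 [-0.65388114 -0.12515385  0.14482297]
```

View pics/c5.png

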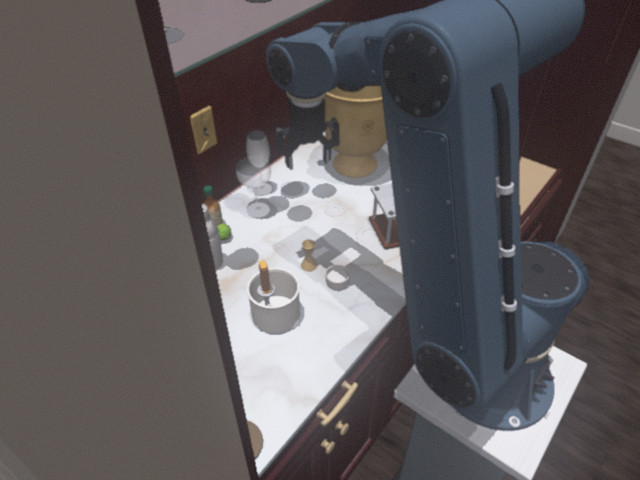

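The picture shows the chipper standing in the crock (handle at about (264, 275)). The jigger (309, 255) and the salt cellar (338, 277) are where they were, and the gripper is clear of everything.

```bash
python3 -c "
from station import *
print(close_job())"
```

```text
the job is handed in; nothing more can be done
None
```

The ice chipper was turned, drawn out of its stand without forcing, and set down prongs first in the white crock, where it was left standing; the jigger and salt cellar show unmoved in the last picture, the bottle opener and corkscrew were not checked again, and the job was handed in at about 16 s.

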